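# Latch the board tray of a test jig at its test position

### The job

Of the two board test jigs on the desk, one has a circuit board lying in its tray. Push that tray in by the upright plate at its front until it is past its catch, then back away and let it spring back so that the stop pin catches it at the middle (test) position. Only push: do not grip, pull or lift anything, do not touch the board, the stop pin or the empty jig, and leave the other things on the desk where they are.

Things in the scene. Friction and masses are not known exactly. Their poses are not given: they have to be found in the camera images.
- jig_a: the test jig whose tray holds the circuit board. Base block 240 x 110 x 12 mm fixed flat on the desk; origin: centre of its underside; +x: the way the tray is pushed in (away from the robot, up to 20 degrees either way); z up. Side rails 24 mm high. A bridge at x = 35 to 65 mm, 49 mm high, has a probe head reaching forward to x = 3 mm and carries the stop pin. May be the left or the right jig.
- tray_a (a joint): tray travel of the jig with the board in m along jig +x: 0 = out (start), 0.050 = hard stop. A spring drives it back: 3.6 N at 0, 6.6 N at 0.050, plus drag 20 N per m/s and under 3 N for lifting the pin. Beyond 0.032 the stop pin drops behind a tooth on the tray, which when released returns and is caught at 0.030, the mid (test) position. Released earlier it runs back to 0.
- plate_a (a point): middle of the top edge of the front face of the upright steel press plate on the tray of the jig with the board; moves with the tray. Plate 90 mm wide (jig y), 6 mm thick, top 50 mm above the desk; its front face, looking to jig -x, is what to push. Tray out: at x -110, y 0, z 50 mm in the jig frame. Before it lies only the base, 12 mm high.
- pin_a (a joint): joint of the vertical stop pin of the jig with the board in m: 0 = down, grows as it rises; the tray's tooth lifts it by up to about 0.007 in passing and its spring (1 to 2 N) pushes it down again. When caught it is down (0). It stands in the bridge at jig x = 50 mm, y = 0, with a black knob 20 mm in diameter on top, 75 mm above the desk while down; not to be touched.
- seat_a (a point): the middle of the floor of the tray's board nest, 20 mm above the desk, 57 mm behind the press plate's front face; moves with the tray. Shallow black rims 3 mm high surround the board with 1.5 mm play.
- board: the dark circuit board lying loose in the nest, 85 x 56 x 3 mm, long side along the jig's x, parts up to 11 mm high; origin at the centre of its underside; roughly 40 to 85 g.
- jig_b: the empty test jig, to be left alone. Base block 240 x 110 x 12 mm fixed flat on the desk; origin: centre of its underside; +x: the way the tray is pushed in (away from the robot, up to 20 degrees either way); z up. Side rails 24 mm high. A bridge at x = 35 to 65 mm, 49 mm high, has a probe head reaching forward to x = 3 mm and carries the stop pin. 
- tray_b (a joint): tray travel of the empty jig in m along jig +x: 0 = out (start), 0.050 = hard stop. A spring drives it back: 3.6 N at 0, 6.6 N at 0.050, plus drag 20 N per m/s and under 3 N for lifting the pin. Beyond 0.032 the stop pin drops behind a tooth on the tray, which when released returns and is caught at 0.030, the mid (test) position. Released earlier it runs back to 0.
- plate_b (a point): middle of the top edge of the front face of the upright steel press plate on the tray of the empty jig; moves with the tray. Plate 90 mm wide (jig y), 6 mm thick, top 50 mm above the desk; its front face, looking to jig -x, is what to push. Tray out: at x -110, y 0, z 50 mm in the jig frame. Before it lies only the base, 12 mm high.
- spare: bystander: a spare circuit board like the other, 85 x 56 mm and 11 mm high, flat on the desk; origin at the centre of its underside.
- mug: bystander: white ceramic mug, 76 mm in diameter, 90 mm high, handle at its +y; origin at the centre of its underside.
- bottle: bystander: small plastic bottle, 36 mm in diameter, 75 mm high, standing; origin at the centre of its underside.
- driver: bystander: screwdriver, 150 mm long, lying along its x axis between the jigs.
There are look-alikes about, which are no part of the job. Leave any orange look-alike of the board alone.

How it is judged:
On the way, in this order (a step that is already met when the one before it is completed fails the run):
1. the tray with the board has been pushed in past its catch (value of joint tray_a above 0.035 m), for 0.05 s.
2. the tray has come back and rests on the stop pin at mid position (value of joint tray_a between 0.027 and 0.033 m and value of joint pin_a below 0.002 m and velocity of joint tray_a between -0.005 and 0.005 m/s), for 0.2 s.
At the end, for the whole second after the job is handed in: the tray with the board stands still at its mid position (travel 27 to 33 mm) with the stop pin down (under 2 mm), the board lies flat in its nest (within 6 mm), the empty jig's tray is still fully out (under 6 mm), and the bystanders are within 20 mm of where they were (all of step 2 and distance between board and seat_a below 0.006 m and angle between board's own z axis and vertical below 0.08 rad and linear speed of board below 0.02 m/s and value of joint tray_b below 0.006 m and distance of each of spare, mug, bottle, driver from where it was at the start of the episode below 0.02 m); the robot touches nothing.
It fails at once if the press plate was gripped or pulled (its rear side was touched) (contact force between any of the fingers, the arm and tray_a_c8 above 1 N).
It fails at once if the board was touched, lifted or tipped out of its nest (contact force between any of the fingers, the arm and board above 1 N or z of board in the frame of seat_a above 0.01 m or angle between board's own z axis and vertical above 0.2 rad).
It fails at once if the stop pin was touched (contact force between any of the fingers, the arm and pin_a above 1 N).
It fails at once if the empty jig was touched or its tray moved (contact force between any of the fingers, the arm and jig_b above 1 N or value of joint tray_b above 0.006 m).
It fails at once if a bystander was moved or lifted (distance of any of spare, mug, bottle, driver from where it was at the start of the episode above 0.02 m).
It also fails if it takes over 35 s, if anything falls off the work surface, if the arm or the gripper's body presses on something with over 40 N, if the wrist force passes 120 N, or if a joint passes its speed limit or range.

### The arm

A 6-joint arm with a two-finger parallel gripper is mounted at the origin on the work surface. World frame = base frame: x ahead of the robot, y to its left, z up, the work surface at z = 0. Lengths are in m, angles in rad, forces in N, time in s.
With the tool pointing down it reaches from about 0.425 to 0.95 m from the base axis. Payload 3.5 kg.
Tool frame: the origin (TCP) lies on the centre line of the jaws, within the pads' length; the fingertips stand 14 mm ahead of it and the grasp point (between the pads) lies 5 mm behind it (ctrl.finger_overhang is the distance from the TCP to the fingertips, in m); z points along the fingers, y is the line along which they close (so a half turn about z gives the same grasp; the last joint's range is limited). The gripper opens to 85 mm and grips with 20 to 120 N. Pads are 22 mm wide; open, the fingers measure 114 mm over their backs; the gripper's body (76 mm by 85 mm) begins 54 mm behind the grasp point. The pads swing forward as they close: fully open they stand 13 mm farther back than shut.
Start: joints at [0.951, 0.286, 1.577, -0, 1.279, -0.15], TCP at [0.306, 0.602, 0.245] pointing down, gripper open.
Joint ranges: [-2.77, 2.77], [-0.9, 2.22], [0.21, 2.48], [-1.53, 4.67], [0.24, 2.81], [-2.84, 2.84]. Speed limits (rad/s): [2.79, 2.79, 3.14, 3.14, 3.14, 3.14].

### API

Orientations are given as a unit quaternion [x, y, z, w].
In Python, from plant import ctrl gives the robot as it stands.
- The arm moves only by the tool send_rows, never from a script. Its argument "moves" is text: rows parted by semicolons, each of 7 numbers parted by spaces: the turn, a rotation vector about the tool's x, y, z in units of 360 degrees (1.0 is 360 degrees), then the shift along the tool's x, y, z in units of 20 cm (1.0 is 20 cm), then the gripper's target within -1 to 1 (fully open at 1, half-way at 0, shut at -1). A call has 1 to 12 rows; each row is the pose to reach, as a shift and turn from the pose commanded when the call began, along the tool's axes at that moment, turning the shorter way round; what a row does not reach only later rows make up. A row lasts 1/8 s, in which the tool goes at most 62.5 mm and 10.7 degrees, less where a joint would pass 70% of its speed; a pose out of reach is approached as far as the arm can. A call with a number of a shift or a turn outside -1 to 1 is refused whole. A call with a gripper value outside its range is refused whole. The fingers move at their own pace and stop on an object; "newtons" is the grip in N (left out, the last holds). Time passes only in rows, so rows that repeat a pose let the fingers close. It gives the time, the measured TCP pose, the force, the opening and the grip force at its end, in the units of the state.
- ctrl.get_state(): the state, without advancing time (a new reading comes with each control period).
- ctrl.read_camera(name): name is "side" or "top" or "wrist"; returns a dict with "image" (420x560x3 uint8, red, green, blue), "fovy" (degrees; the focal length in pixels is half the picture's height over the tangent of half this angle, whatever the lens; pixels are square), "cx", "cy" (the principal point, pixels), "extrinsics" (4x4, takes a point from camera to world coordinates). Camera axes: x right, y up, looking along -z (the intrinsics and any distortion apply to the point x, -y, -z); pixel columns grow to the right and rows downward; lengths in m; the calibration is good to about 2 mm. A picture is of the moment at which its call begins. There is no depth.
- ctrl.sign_off(): hands the job in; it is judged then, once.
The state is a dict: "time": time; "qpos": joint angles; "dq": joint speeds; "joint_efforts": joint torques, N m; "eef_pos": TCP position; "tcp_rot": TCP orientation; "contact_force": force on the tool from outside, world axes, zero at the start; "wrist_torque": the same for the moment, N m; "opening": opening from 0.0 (shut) to 1.0 (fully open); "finger_force": force on a finger pad.
Only numpy, scipy, OpenCV 4.12 (cv2) and the standard library are available. Lean on these libraries where they do the work, as an engineer would, in place of code of your own. Each camera call takes 0.05 s, during which the arm holds its last target. There are 200 camera calls.

## Working session

There is one attempt and no reset: what is moved stays moved. The work goes in short steps, Python scripts to look and compute and a tool call to move; the robot and the scene stay as the last step left them, time stands still between calls to the robot, and variables do not carry over. Pictures are saved under pics/ and viewed, at most 10 in all, crops included, and the job is handed in when it is done.

Besides the shell and the picture viewer there is one more tool, called after "Request:" in YAML: its name, and indented under it one key for each argument. send_rows: Moves the arm, as the interface text tells. Its arguments: {"type":"object","properties":{"moves":{"type":"string"},"newtons":{"type":"number"}},"required":["moves"]}

```bash
mkdir -p pics; cat > h.py <<'E'
import numpy as np,cv2
from plant import ctrl
def snap(n,f):
    c=ctrl.read_camera(n); cv2.imwrite(f,c["image"][:,:,::-1]); 
    np.savez(f[:-4]+'.npz',**{k:np.array(v) for k,v in c.items()}); return c
def ray(c,u,v):
    f=c["image"].shape[0]/2/np.tan(np.radians(float(c["fovy"]))/2); E=np.array(c["extrinsics"])
    d=E[:3,:3]@np.array([(u-c["cx"])/f,-(v-c["cy"])/f,-1]); return E[:3,3],d
def onz(c,u,v,z):
    o,d=ray(c,u,v); return o+d*(z-o[2])/d[2]
def proj(c,p):
    f=c["image"].shape[0]/2/np.tan(np.radians(float(c["fovy"]))/2); E=np.array(c["extrinsics"])
    q=E[:3,:3].T@(np.array(p)-E[:3,3]); return c["cx"]-f*q[0]/q[2], c["cy"]+f*q[1]/q[2]
E
python3 - <<'E'
from h import *
for n in ["top","side"]:
    c=snap(n,f"pics/{n}0.png"); print(n,c["fovy"],c["cx"],c["cy"],c.keys(),np.round(c["extrinsics"],3).tolist())
s=ctrl.get_state();print(s)
E
```

```text
top 43.477743395559514 277.3816520708979 205.3709836046819 dict_keys(['image', 'fovy', 'cx', 'cy', 'extrinsics']) [[-0.008, 0.996, -0.09, 0.417], [-1.0, -0.008, -0.005, -0.01], [-0.005, 0.09, 0.996, 1.696], [0.0, 0.0, 0.0, 1.0]]
side 57.04795414380624 279.6327572355086 208.98381558166895 dict_keys(['image', 'fovy', 'cx', 'cy', 'extrinsics']) [[0.973, 0.169, -0.157, 0.357], [-0.23, 0.647, -0.727, -0.819], [-0.022, 0.744, 0.668, 0.803], [0.0, 0.0, 0.0, 1.0]]
{'time': 0.1, 'qpos': array([ 9.51002677e-01,  2.87095150e-01,  1.57805837e+00,  2.01532665e-05,
        1.27864797e+00, -1.49996971e-01]), 'dq': array([ 0.00035468, -0.0022204 , -0.00215815, -0.00092814, -0.00211041,
       -0.00019573]), 'joint_efforts': array([ 3.98333495e-04, -4.07296944e+01, -2.93701386e+01, -1.34923566e-04,
        3.38220336e-03,  1.93613957e-06]), 'eef_pos': array([0.30519948, 0.60140494, 0.24405841]), 'tcp_rot': array([ 2.32746809e-01,  9.72536736e-01, -1.01999331e-03, -4.23607355e-04]), 'contact_force': array([-0.93897351, -0.30399557,  0.24938695]), 'wrist_torque': array([0.03324264, 0.04449626, 0.01441744]), 'finger_force': 0.0, 'opening': 0.9976847650802996}
```

View pics/top0.png

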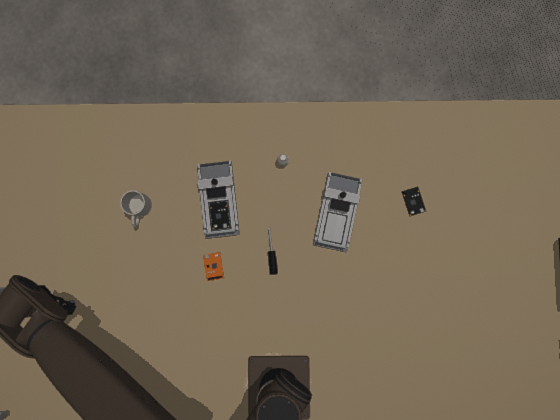

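View pics/side0.png

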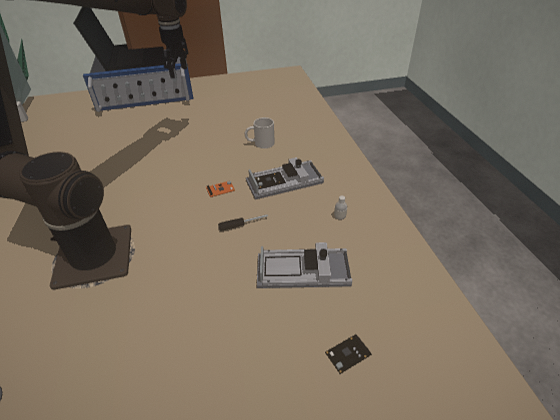

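The left jig at about (218,200) in the top view holds the dark board, and the right one at (338,212) is empty. The orange look-alike lies at (213,266), in front of the left jig. I'll enlarge the left jig to read its edges.

```bash
python3 - <<'E'
from h import *
a=cv2.imread("pics/top0.png")[155:245,185:255]; b=cv2.imread("pics/side0.png")[150:205,235:335]
A=cv2.resize(a,None,fx=6,fy=6,interpolation=cv2.INTER_CUBIC);B=cv2.resize(b,None,fx=3.7,fy=3.7,interpolation=cv2.INTER_CUBIC)
o=np.zeros((540,800,3),np.uint8);o[:,:420]=A;o[:B.shape[0],425:425+B.shape[1]]=B[:,:375]
cv2.imwrite("pics/crop0.png",np.clip(o*1.5,0,255).astype(np.uint8))
E
```

```text
(no output)
```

View pics/crop0.png

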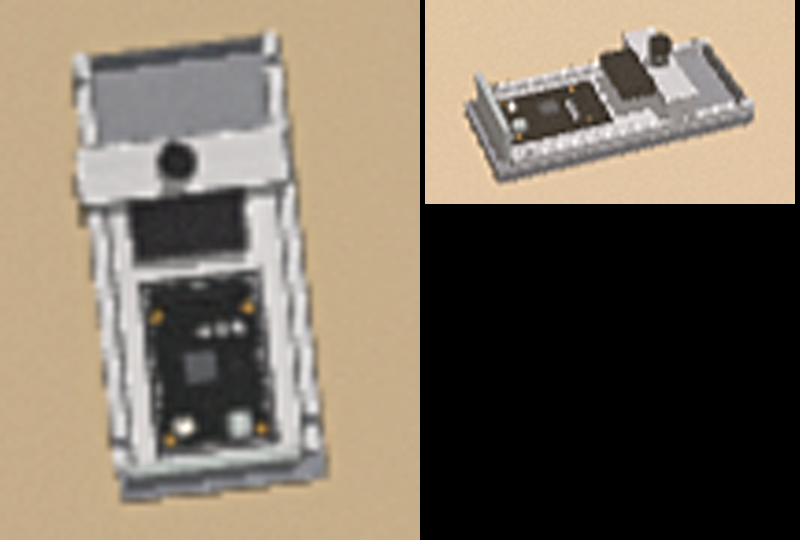

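The crop shows the press plate's top edge from about (128,472) to (300,460), the pin knob at (177,160), and the base's front corners at (123,500) and (325,475). I'll convert these to world coordinates.

```bash
python3 - <<'E'
from h import *
c=dict(np.load("pics/top0.npz"))
P=lambda x,y,z: onz(c,x/6-.42+185,y/6-.42+155,z)
pts=dict(plL=P(128,472,.05),plR=P(300,460,.05),knob=P(177,160,.075),bL=P(123,499,.006),bR=P(325,476,.006),tL=P(80,57,.02),tR=P(275,38,.02))
for k,v in pts.items(): print(k,np.round(v,4))
print("plate mid",(pts['plL']+pts['plR'])/2, np.linalg.norm(pts['plL']-pts['plR']))
d=pts['knob']-(pts['plL']+pts['plR'])/2;print("dist plate-knob (exp .160)",np.linalg.norm(d[:2]),"yaw",np.degrees(np.arctan2(d[1],d[0])))
d=pts['plL']-pts['plR'];print("yaw plate",np.degrees(np.arctan2(-d[0],d[1])))
d=pts['bL']-pts['bR'];print("yaw base",np.degrees(np.arctan2(-d[0],d[1])),np.linalg.norm(d))
o=cv2.inRange(cv2.cvtColor(c['image'],cv2.COLOR_RGB2HSV),(3,180,120),(14,255,255))
ys,xs=np.nonzero(o[240:290,190:240]);print("orange",onz(c,190+xs.min(),240+ys.min(),.005),onz(c,190+xs.max(),240+ys.max(),.005))
# side view triangulate knob & plate top corners
s=dict(np.load("pics/side0.npz"))
Q=lambda x,y,z: onz(s,(x-425)/3.7-.36+235,y/3.7-.36+150,z)
print("side knob",Q(660,38,.073),"plate tops",Q(479,75,.05),Q(510,124,.05))
from scipy.spatial.transform import Rotation as R
print(R.from_quat(ctrl.get_state()['tcp_rot']).as_matrix().round(3))
E
```

```text
plL [0.479  0.2215 0.05  ]
plR [0.4846 0.1319 0.05  ]
knob [0.6392 0.1934 0.075 ]
bL [0.4663 0.2304 0.006 ]
bR [0.4777 0.1223 0.006 ]
tL [0.703  0.2525 0.02  ]
tR [0.7124 0.1478 0.02  ]
plate mid [0.4818143  0.17672603 0.05      ] 0.08980139513238408
dist plate-knob (exp .160) 0.15830975531081784 yaw 6.029856721018807
yaw plate 3.5328065684467354
yaw base 6.037451427955078 0.10860498985966159
orange [0.41766076 0.23693212 0.005     ] [0.33152182 0.17276808 0.005     ]
side knob [0.64284358 0.19588213 0.073     ] plate tops [0.4810871  0.21431603 0.05      ] [0.49454712 0.13771901 0.05      ]
[[-0.892  0.453 -0.001]
 [ 0.453  0.892 -0.002]
 [ 0.    -0.002 -1.   ]]
```

Request:
send_rows:
  moves: "0 0 -0.015 -0.12 -0.14 0 -1; 0 0 -0.03 -0.25 -0.27 0 -1; 0 0 -0.046 -0.38 -0.41 0 -1; 0 0 -0.061 -0.51 -0.55 0 -1; 0 0 -0.076 -0.64 -0.69 0 -1; 0 0 -0.0915 -0.76 -0.82 0 -1; 0 0 -0.0915 -0.76 -0.82 0 -1; 0 0 -0.0915 -0.76 -0.82 0 -1"
  newtons: 20

```text
time: 1.1
eef_pos: [0.3667, 0.3871, 0.2452]
tcp_rot: [-0.052, 0.999, 0.0, -0.0]
contact_force: [0.2, 0.5, 0.3]
opening: 0.002
finger_force: 0.0
```

Request:
send_rows:
  moves: "0 0 0 -0.03 -0.2 0.1 -1; 0 0 0 -0.07 -0.4 0.2 -1; 0 0 0 -0.11 -0.6 0.3 -1; 0 0 0 -0.15 -0.8 0.45 -1; 0 0 0 -0.19 -1 0.55 -1; 0 0 0 -0.19 -1 0.55 -1"

```text
time: 1.85
eef_pos: [0.4249, 0.1908, 0.1334]
tcp_rot: [-0.051, 0.999, -0.0, -0.002]
contact_force: [0.2, 0.7, -0.3]
opening: -0.003
finger_force: 0.0
```

```bash
python3 - <<'E'
from h import *
c=snap("wrist","pics/wrist1.png");s=ctrl.get_state();print(s['eef_pos'],s['tcp_rot'],s['contact_force'])
E
```

```text
[0.42545024 0.19195233 0.13458941] [-5.16423900e-02  9.98665189e-01  1.22270984e-04 -9.42697925e-04] [-0.31501914 -0.22000444  0.82889093]
```

View pics/wrist1.png

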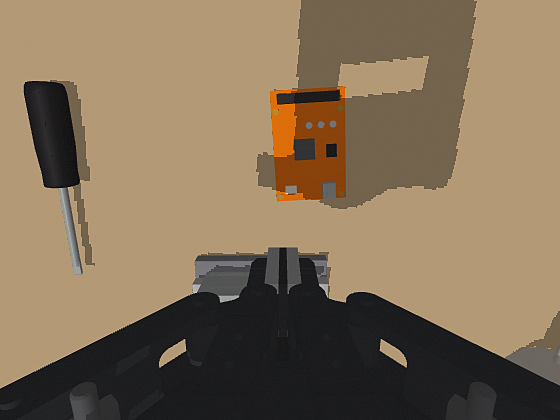

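The wrist view shows the shut fingers at column 283 and the base front, which spans columns 195–328 at row 255. The front edge is level, so the yaw is good, but the tool is about 20 mm too far to +y, as expected. I'll shift across, lower the tool and approach the plate.

Request:
send_rows:
  moves: "0 0 0 0 -0.1 0.1 -1; 0 0 0 0 -0.1 0.25 -1; 0 0 0 0 -0.1 0.38 -1; 0 0 0 0 -0.1 0.47 -1; 0 0 0 -0.05 -0.1 0.47 -1; 0 0 0 -0.1 -0.1 0.47 -1; 0 0 0 -0.15 -0.1 0.47 -1; 0 0 0 -0.15 -0.1 0.47 -1"

```text
time: 2.9
eef_pos: [0.4593, 0.1755, 0.0424]
tcp_rot: [-0.052, 0.999, 0.0, 0.001]
contact_force: [-0.1, -0.3, -0.9]
opening: -0.003
finger_force: 0.0
```

```bash
python3 - <<'E'
from h import *
t=snap("top","pics/top2.png");c=snap("side","pics/side2.png");s=ctrl.get_state();print(s['eef_pos'],s['tcp_rot'],s['contact_force'])
a=t["image"][155:255,185:255,::-1];b=c["image"][120:210,225:335,::-1]
o=np.zeros((500,800,3),np.uint8);o[:,:350]=cv2.resize(a,None,fx=5,fy=5,interpolation=2);B=cv2.resize(b,None,fx=4,fy=4,interpolation=2);o[:360,355:795]=B
cv2.imwrite("pics/crop2.png",np.clip(o*1.5,0,255).astype(np.uint8))
E
```

```text
[0.45779263 0.17518733 0.04163845] [-5.24427989e-02  9.98623920e-01  3.03044456e-05  1.34303556e-04] [-0.75854883  0.21873383 -0.29856928]
```

View pics/crop2.png

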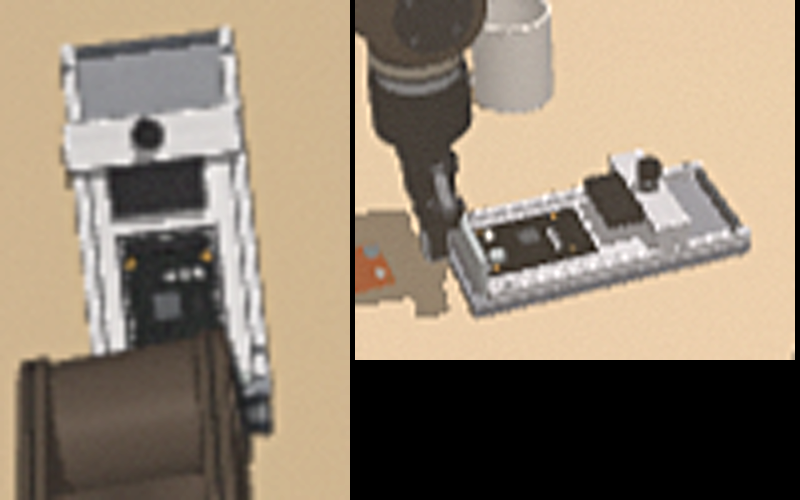

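The tip stands just in front of the plate, above the base and roughly central. Next is a slow creep forward until it touches.

Request:
send_rows:
  moves: "0 0 0 -0.02 0 0 -1; 0 0 0 -0.04 0 0 -1; 0 0 0 -0.06 0 0 -1; 0 0 0 -0.08 0 0 -1; 0 0 0 -0.08 0 0 -1"

```text
time: 3.62
eef_pos: [0.4728, 0.1768, 0.0411]
tcp_rot: [-0.053, 0.999, -0.0, -0.001]
contact_force: [-3.7, -0.4, 2.9]
opening: -0.003
finger_force: 1.7
```

Request:
send_rows:
  moves: "0 0 0 -0.02 0 0 -1; 0 0 0 -0.04 0 0 -1; 0 0 0 -0.06 0 0 -1; 0 0 0 -0.08 0 0 -1; 0 0 0 -0.1 0 0 -1; 0 0 0 -0.12 0 0 -1; 0 0 0 -0.14 0 0 -1; 0 0 0 -0.14 0 0 -1"

```text
time: 4.62
eef_pos: [0.5014, 0.1799, 0.0409]
tcp_rot: [-0.052, 0.999, 0.0, 0.0]
contact_force: [-1.6, 1.2, -1.4]
opening: 0.002
finger_force: 0.9
```

```bash
python3 - <<'E'
from h import *
c=snap("side","pics/side3.png");t=snap("top","pics/top3.png");s=ctrl.get_state();print(s['eef_pos'],s['tcp_rot'],s['contact_force'])
a=t["image"][155:255,185:255,::-1];b=c["image"][120:210,225:335,::-1]
o=np.zeros((500,800,3),np.uint8);o[:,:350]=cv2.resize(a,None,fx=5,fy=5,interpolation=2);B=cv2.resize(b,None,fx=4,fy=4,interpolation=2);o[:360,355:795]=B
cv2.imwrite("pics/crop3.png",np.clip(o*1.5,0,255).astype(np.uint8))
E
```

```text
[0.50149093 0.17986699 0.04098144] [-5.24835180e-02  9.98621708e-01  1.07905476e-04  3.90643671e-04] [-1.50528586  1.15633546 -1.53848868]
```

View pics/crop3.png

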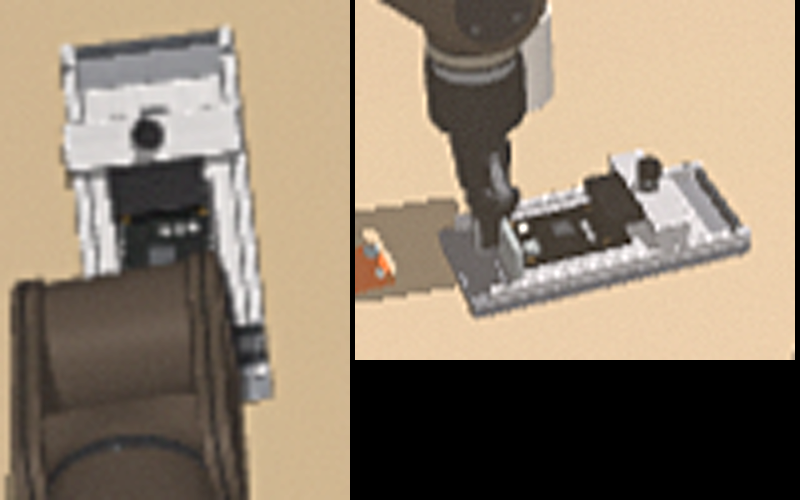

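The tray has moved about 28–30 mm, judged from the white parts on the board (9 px at 3.15 mm/px) and the tool's motion. I'll push 12 mm further, to about 42 mm.

Request:
send_rows:
  moves: "0 0 0 -0.02 0 0 -1; 0 0 0 -0.04 0 0 -1; 0 0 0 -0.06 0 0 -1; 0 0 0 -0.06 0 0 -1; 0 0 0 -0.06 0 0 -1"

```text
time: 5.35
eef_pos: [0.5121, 0.181, 0.041]
tcp_rot: [-0.053, 0.999, -0.0, -0.002]
contact_force: [-5.7, -0.2, 2.8]
opening: -0.001
finger_force: 2.9
```

```bash
python3 - <<'E'
from h import *
t2=np.load("pics/top2.npz")["image"];t=snap("top","pics/top4.png");t3=np.load("pics/top3.npz")["image"]
# track the board strip (white parts) in top view
T=t2[206:213,208:226]
for n,i in (("3",t3),("4",t["image"])):
    r=cv2.matchTemplate(i[185:216,203:231],T,cv2.TM_CCOEFF_NORMED);_,m,_,l=cv2.minMaxLoc(r)
    col=r[:,l[0]];k=l[1];d=0
    if 0<k<len(col)-1:d=(col[k-1]-col[k+1])/(2*(col[k-1]-2*col[k]+col[k+1]))
    v=206-(185+k+d);print(n,m,"mm",(onz(t,216,209,.028)-onz(t,216,209+v,.028))[0]*1000)
s=ctrl.get_state();print(s['eef_pos'],s['contact_force'])
E
```

```text
3 0.9244534969329834 mm 28.677884779636397
4 0.7550344467163086 mm 39.539324433395365
[0.51206584 0.18102008 0.04097914] [-5.19737025  0.18261147  2.14586364]
```

It now reads about 40 mm. I'll add 3 mm for margin, hold briefly, then back away gently.

Request:
send_rows:
  moves: "0 0 0 -0.015 0 0 -1; 0 0 0 -0.015 0 0 -1; 0 0 0 0.005 0 0 -1; 0 0 0 0.025 0 0 -1; 0 0 0 0.045 0 0 -1; 0 0 0 0.065 0 0 -1; 0 0 0 0.085 0 0 -1; 0 0 0 0.12 0 0 -1; 0 0 0 0.17 0 0 -1; 0 0 0 0.22 0 0 -1; 0 0 0 0.22 0 0 -1; 0 0 0 0.22 0 0 -1"

```text
time: 6.9
eef_pos: [0.4697, 0.1765, 0.0415]
tcp_rot: [-0.053, 0.999, 0.0, 0.0]
contact_force: [-0.7, -0.2, 0.3]
opening: -0.0
finger_force: 0.0
```

```bash
python3 - <<'E'
from h import *
c=snap("side","pics/side5.png");t=snap("top","pics/top5.png");s=ctrl.get_state();print(s['time'],s['eef_pos'],s['contact_force'])
t2=np.load("pics/top2.npz")["image"];T=t2[206:213,208:226]
r=cv2.matchTemplate(t["image"][185:216,203:231],T,cv2.TM_CCOEFF_NORMED);_,m,_,l=cv2.minMaxLoc(r);print(m,"mm",(21-l[1])*3.15)
a=t["image"][155:255,185:255,::-1];b=c["image"][120:210,225:335,::-1]
o=np.zeros((500,800,3),np.uint8);o[:,:350]=cv2.resize(a,None,fx=5,fy=5,interpolation=2);B=cv2.resize(b,None,fx=4,fy=4,interpolation=2);o[:360,355:795]=B
cv2.imwrite("pics/crop5.png",np.clip(o*1.5,0,255).astype(np.uint8))
E
```

```text
7.0 [0.4698799  0.17645123 0.04150994] [-0.08079642  0.19442236 -0.32230954]
0.9272202253341675 mm 28.349999999999998
```

View pics/crop5.png

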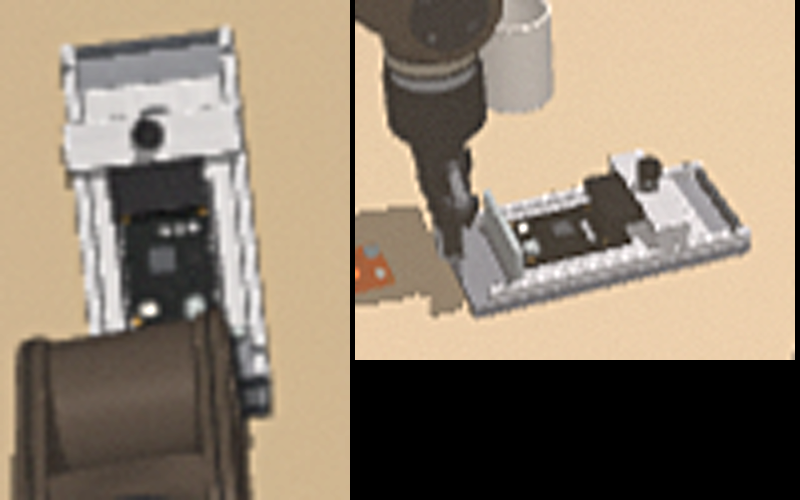

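The tray is held at mid position (about 29 mm), with the board in its nest and the tip clear of the plate with no contact force. I'll hand it in.

```bash
python3 -c "
from plant import ctrl
print(ctrl.sign_off())"
```

```text
the job is handed in; nothing more can be done
None
```

I pushed the left jig's tray, the one with the board, past its catch to about 42 mm and let it spring back; the last pictures show it held at about 29 mm with the arm clear. The job is handed in, but no verdict came back.

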